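# Cover the pan, slide it aside and put the spices away

### The job

Tidy up after cooking: put the lid lying on the hob onto the pan so that it sits level, then slide the pan, without lifting it, sideways onto the left ring of the hob so that it stands centred there. Then pull the drawer of the little cabinet out to its stop, stand every spice tin from the worktop upright in it, none on top of another, and push the drawer fully shut; leave the jam jar where it is.

Things in the scene. Friction and masses are not known exactly. Their poses are not given: they have to be found in the camera images.
- cooktop: two-ring hob fixed on the worktop, 290 x 510 mm, 24 mm high, with a flat black glass top on which nothing stands in the way of a sliding pan. Origin: centre of its underside; x to its back, y along the row of rings to the left, z up
- left_zone (a point): centre of the left ring (190 mm in diameter, printed in grey, small cross in the middle) on the hob's glass, 24 mm above the worktop; axes as the hob's. The pan has to end here; the lid lies about here at the start
- right_zone (a point): centre of the right ring on the hob's glass, 245 mm from the left one; the pan stands about here at the start
- pan: round steel pan, 0.7 kg, 208 mm in diameter, rim 88 mm above its underside; slides on the glass at 3 to 8 N when pushed at its side, also with the lid on. Origin: on the underside, 75.5 mm from the bowl's axis towards the handle; x along the handle, z up. The one handle (35 mm wide, 58 to 93 mm above the underside) points to the back right and ends 255 mm from the axis
- pan_centre (a point): centre of the pan's underside, on the axis of the round bowl; axes as the pan's
- lid: domed pan lid, 0.3 kg, 209 mm in diameter, right way up. Origin: centre of its underside. In the middle of its top is a round knob about 35 mm wide, 22 to 55 mm above the underside, to be gripped from above. Level on the pan's rim, its origin is 87 mm above the pan's underside; only its weight holds it
- cabinet: small wooden cabinet fixed on the worktop, 250 mm wide, 178 mm deep, 95 mm high, with one drawer. Origin: centre of its underside; x to its back, y to its left, z up
- drawer (a joint): slide of the cabinet's drawer: 0 shut, 0.150 m at its stop. It takes 2 to 3 N, stays where it is left, and may start up to 25 mm open. Its front is a wooden panel 246 mm wide, 14 mm thick, with its top edge 83 mm above the worktop
- drawer_handle (a point): middle of the drawer's handle: a horizontal round bar, 10 mm thick and 100 mm long, parallel to the front panel and 45 mm in front of it, 68 mm above the worktop. Moves with the drawer. x into the cabinet (the drawer opens along -x), y along the bar, z up
- drawer_floor (a point): centre of the drawer's inner floor, 18 mm above the worktop; moves with the drawer; axes as the handle's, whose middle lies at x = -141 mm. Inside 153 mm along x, 212 mm along y; side and back walls rise 22 mm above this floor. At the stop, all from the front panel to x = +64 mm is clear of the cabinet and open above. The cabinet's roof is 67 mm above this floor: standing tins pass under it
- tin0: a closed round spice tin of plain metal, lid on top, 56 mm in diameter and 50 mm high, 0.15 kg, standing upright. Origin: centre of its underside; z up. May be absent. All tins are alike
- tin1: a closed round spice tin of plain metal, lid on top, 56 mm in diameter and 50 mm high, 0.15 kg, standing upright. Origin: centre of its underside; z up. May be absent. All tins are alike
- tin2: a closed round spice tin of plain metal, lid on top, 56 mm in diameter and 50 mm high, 0.15 kg, standing upright. Origin: centre of its underside; z up. May be absent. All tins are alike
- tin3: a closed round spice tin of plain metal, lid on top, 56 mm in diameter and 50 mm high, 0.15 kg, standing upright. Origin: centre of its underside; z up. May be absent. All tins are alike
- jam_jar: jam jar with a green cap, 64 mm in diameter, 99 mm tall, standing behind the work; stays where it is. Origin: centre of its underside

How it is judged:
On the way, in this order (a step that is already met when the one before it is completed fails the run):
1. the lid lies level on the pan, let go (horizontal distance between lid and pan_centre below 0.014 m and z of lid in the frame of pan between 0.08 and 0.094 m and angle between lid's own z axis and vertical below 0.06 rad and contact force between lid and the fingers below 0.1 N and linear speed of lid below 0.02 m/s), for 0.2 s.
2. the covered pan stands on the left ring (horizontal distance between pan_centre and left_zone below 0.025 m and height (world z) of pan below 0.028 m and angle between pan's own z axis and vertical below 0.05 rad and horizontal distance between lid and pan_centre below 0.014 m and z of lid in the frame of pan between 0.08 and 0.094 m and angle between lid's own z axis and vertical below 0.06 rad), for 0.2 s.
3. the drawer is pulled out to its stop (value of joint drawer above 0.143 m), for 0.2 s.
4. all spice tins present stand upright in the open drawer (x of tin0 in the frame of drawer_floor between -0.06 and 0.06 m and y of tin0 in the frame of drawer_floor between -0.09 and 0.09 m and z of tin0 in the frame of drawer_floor between -0.005 and 0.008 m and angle between each of tin0, tin1, tin2, tin3's own z axis and vertical below 0.1 rad and x of tin1 in the frame of drawer_floor between -0.06 and 0.06 m and y of tin1 in the frame of drawer_floor between -0.09 and 0.09 m and z of tin1 in the frame of drawer_floor between -0.005 and 0.008 m and x of tin2 in the frame of drawer_floor between -0.06 and 0.06 m and y of tin2 in the frame of drawer_floor between -0.09 and 0.09 m and z of tin2 in the frame of drawer_floor between -0.005 and 0.008 m and x of tin3 in the frame of drawer_floor between -0.06 and 0.06 m and y of tin3 in the frame of drawer_floor between -0.09 and 0.09 m and z of tin3 in the frame of drawer_floor between -0.005 and 0.008 m and value of joint drawer above 0.1 m), for 0.2 s.
At the end, for the whole second after the job is handed in: the pan stands on the left ring, its axis within 25 mm of the ring's centre, not tilted; the lid lies on it level (within 0.06 rad) and within 14 mm of its centre; every spice tin present stands upright (within 0.1 rad) on the floor inside the drawer; the drawer is shut to within 6 mm; all at rest (all of step 2 and x of tin0 in the frame of drawer_floor between -0.06 and 0.06 m and y of tin0 in the frame of drawer_floor between -0.09 and 0.09 m and z of tin0 in the frame of drawer_floor between -0.005 and 0.008 m and angle between each of tin0, tin1, tin2, tin3's own z axis and vertical below 0.1 rad and x of tin1 in the frame of drawer_floor between -0.06 and 0.06 m and y of tin1 in the frame of drawer_floor between -0.09 and 0.09 m and z of tin1 in the frame of drawer_floor between -0.005 and 0.008 m and x of tin2 in the frame of drawer_floor between -0.06 and 0.06 m and y of tin2 in the frame of drawer_floor between -0.09 and 0.09 m and z of tin2 in the frame of drawer_floor between -0.005 and 0.008 m and x of tin3 in the frame of drawer_floor between -0.06 and 0.06 m and y of tin3 in the frame of drawer_floor between -0.09 and 0.09 m and z of tin3 in the frame of drawer_floor between -0.005 and 0.008 m and value of joint drawer below 0.006 m and linear speed of each of pan, lid below 0.02 m/s); the robot touches nothing.
It fails at once if the pan is lifted off the glass (more than 16 mm) or tipped (height (world z) of pan_centre above 0.04 m or angle between pan's own z axis and vertical above 0.15 rad).
It fails at once if the jam jar is moved more than 30 mm (distance of jam_jar from where it was at the start of the episode above 0.03 m).
Of tin0, tin1, tin2, tin3 only 2 to 4 are there at a start; the rules pass over those that are not, and their reading is None.
At some moment in a run one of tin0, tin1, tin2, tin3 may be knocked a few centimetres aside while the robot is not near it.
It also fails if it takes over 210 s, if anything falls off the work surface, if the arm or the gripper's body presses on something with over 40 N, if the wrist force passes 120 N, or if a joint passes its speed limit or range.

### The arm

A 6-joint arm with a two-finger parallel gripper is mounted at the origin on a cart in front of the work surface, level with it; the furniture and walls round the work are solid. World frame = base frame: x ahead of the robot, y to its left, z up, the work surface at z = 0. Lengths are in m, angles in rad, forces in N, time in s.
With the tool pointing down it reaches from about 0.3 to 0.85 m from the base axis. Payload 4.2 kg.
Tool frame: the origin (TCP) lies midway between the tips of the shut fingers; the grasp point (between the pads) lies 19 mm behind it; z points along the fingers, y is the line along which they close (so a half turn about z gives the same grasp; the last joint's range is limited). The gripper opens to 91 mm and grips with 3 to 60 N. Pads are 32 mm wide; open, the fingers measure 118 mm over their backs; the gripper's body (76 mm by 178 mm) begins 60 mm behind the grasp point.
Start: joints at [1.122, 0.32, 1.565, -0, 1.257, -0.02], TCP at [0.239, 0.523, 0.214] pointing down, gripper open.
Joint ranges: [-3.11, 3.11], [-0.84, 2.01], [0.21, 2.61], [-1.34, 4.49], [0.05, 2.63], [-2.56, 2.56]. Speed limits (rad/s): [2.57, 2.57, 3.14, 3.14, 3.14, 3.14].

### API

Orientations are given as a 3x3 rotation matrix whose columns are the frame's x, y, z axes.
In Python, from plant import * gives the robot as it stands. The module is installed in compiled form; this text tells all that it offers.
- The arm moves only by the tool arm_command, never from a script. Its argument "plan" is text: rows parted by semicolons, each of 5 numbers parted by spaces: the gripper's target within -1 to 1 (shut at 1, half-way at 0, fully open at -1), then the shift along the tool's x, y, z in cm, then the turn about the tool's z in rad. In form: claw dx dy dz twist; .... A call has 1 to 20 rows; each row is the pose to reach, as a shift and turn from the pose commanded when the call began, along the tool's axes at that moment; what a row does not reach only later rows make up. A row lasts 1/12 s, in which the tool goes at most 41.7 mm and 7.16 degrees, less where a joint would pass 70% of its speed; a pose out of reach is approached as far as the arm can. A call with a gripper value outside its range is refused whole. The fingers move at their own pace and stop on an object; "force" is the grip in N (left out, the last holds). Time passes only in rows, so rows that repeat a pose let the fingers close. It gives the time, the measured TCP pose, the force, the opening and the grip force at its end, in the units of the state.
- get_obs(): the state, without advancing time (a new reading comes with each control period).
- snapshot(name): name is "scene" or "top" or "wrist"; returns a dict with "color" (400x640x3 uint8, blue, green, red), "fx", "fy", "cx", "cy" (pixels), "T" (4x4, takes a point from camera to world coordinates); the wrist camera has in their place "hand_eye" (4x4, takes a point from camera to tool coordinates, whose origin is the TCP and whose axes are the flange's). Camera axes: x right, y up, looking along -z (the intrinsics and any distortion apply to the point x, -y, -z); pixel columns grow to the right and rows downward; lengths in m; the calibration is good to about 2 mm. A picture is of the moment at which its call begins: read the wrist's pose just before it. There is no depth.
- close_job(): hands the job in; it is judged then, once.
The state is a dict: "time_s": time; "joint_positions": joint angles; "joint_velocities": joint speeds; "tau": joint torques, N m; "ee_pos": TCP position; "eef_rot": TCP orientation; "ft_force": force on the tool from outside, world axes, zero at the start; "moment": the same for the moment, N m; "grip_width": finger opening in m; "grasp_force": force on a finger pad.
Only numpy, scipy, OpenCV 4.12 (cv2) and the standard library are available. Lean on these libraries where they do the work, as an engineer would, in place of code of your own. Each camera call takes 0.05 s, during which the arm holds its last target. There are 200 camera calls.

## Working session

There is one attempt and no reset: what is moved stays moved. The work goes in short steps, Python scripts to look and compute and a tool call to move; the robot and the scene stay as the last step left them, time stands still between calls to the robot, and variables do not carry over. Pictures are saved under pics/ and viewed, at most 14 in all, crops included, and the job is handed in when it is done.

Besides the shell and the picture viewer there is one more tool, called after "Emit:" as name(argument=value, ...) on one line, values as JSON. arm_command: Moves the arm, as the interface text tells. Its arguments: {"type":"object","properties":{"plan":{"type":"string"},"force":{"type":"number"}},"required":["plan"]}

```bash
mkdir -p pics; cat > h.py <<'E'
from plant import *
import numpy as np, cv2
def ray(s,u,v,T=None):
    T=s["T"] if T is None else T
    d=T[:3,:3]@np.array([(u-s["cx"])/s["fx"],-(v-s["cy"])/s["fy"],-1.0]); return T[:3,3],d
def onz(s,u,v,z,T=None):
    o,d=ray(s,u,v,T); return o+d*(z-o[2])/d[2]
def proj(s,p,T=None):
    T=s["T"] if T is None else T
    q=T[:3,:3].T@(np.array(p)-T[:3,3]); return s["cx"]+s["fx"]*q[0]/-q[2], s["cy"]+s["fy"]*q[1]/q[2]
def wristT(o,s):
    M=np.eye(4);M[:3,:3]=o["eef_rot"];M[:3,3]=o["ee_pos"];return M@s["hand_eye"]
E
python3 - <<'E'
from h import *
o=get_obs()
for k in o: print(k,np.round(o[k],3).tolist())
for n in("scene","top"):
    s=snapshot(n);cv2.imwrite(f"pics/{n}0.png",s["color"]);print(n,{k:np.round(s[k],4).tolist() for k in s if k!="color"})
E
```

```text
time_s 0.0
joint_positions [1.122, 0.32, 1.566, -0.0, 1.257, -0.02]
joint_velocities [-0.001, 0.001, -0.001, 0.001, 0.001, -0.001]
tau [-0.001, -41.247, -23.197, 0.073, 0.046, -0.0]
ee_pos [0.239, 0.522, 0.213]
eef_rot [[-0.909, 0.416, -0.001], [0.416, 0.909, -0.002], [0.0, -0.002, -1.0]]
ft_force [0.065, 0.274, 0.277]
moment [-0.028, -0.005, -0.0]
grasp_force 0.0
grip_width 0.091
scene {'fx': 496.5178, 'fy': 496.5178, 'cx': 317.45, 'cy': 198.9661, 'T': [[0.7969, 0.4429, -0.4109, -0.0708], [-0.6041, 0.573, -0.5539, -0.8055], [-0.0098, 0.6896, 0.7241, 1.093], [0.0, 0.0, 0.0, 1.0]]}
top {'fx': 457.92, 'fy': 457.92, 'cx': 324.0084, 'cy': 201.5513, 'T': [[0.018, 0.9972, -0.0726, 0.4252], [-0.9998, 0.017, -0.0145, -0.0344], [-0.0133, 0.0729, 0.9973, 1.4255], [0.0, 0.0, 0.0, 1.0]]}
```

View pics/top0.png

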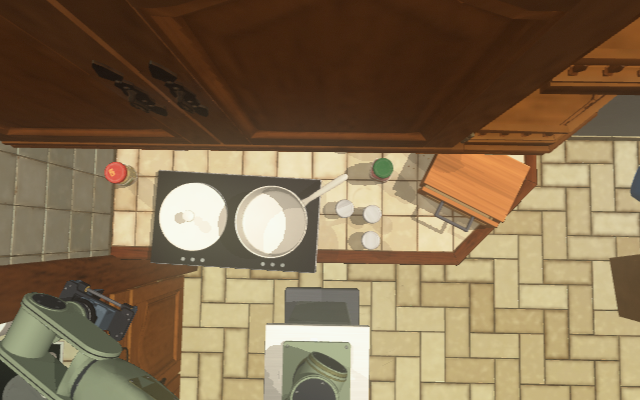

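View pics/scene0.png

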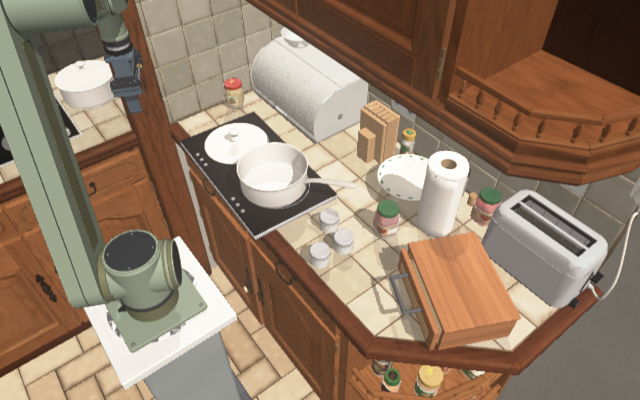

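The top view shows the lid at (193,216) with its knob at (184,216), and the pan at (271,221) with its handle towards (346,177). Three tins are at (345,208), (372,214) and (371,240). The jam jar's green cap is at (383,168), the cabinet at (475,188) and its handle near (445,222). The scene view confirms three tins, at (330,219), (343,240) and (319,252).

```bash
python3 - <<'E'
from h import *
s=snapshot("top");im=s["color"]
hsv=cv2.cvtColor(im,cv2.COLOR_BGR2HSV)
def rep(m,name,z,amin=80,roi=None):
    n,l,st,c=cv2.connectedComponentsWithStats(m.astype(np.uint8))
    for i in range(1,n):
        if st[i,4]>amin:
            print(name,st[i].tolist(),c[i].round(1).tolist(),onz(s,*c[i],z).round(4).tolist())
R=np.zeros(im.shape[:2],bool);R[155:270,150:535]=1
for p in [(193,216),(184,216),(271,221),(345,208),(372,212),(371,238),(345,216),(400,215),(330,240),(475,180),(165,180)]: print(p,hsv[p[1],p[0]].tolist())
Q=R.copy(); Q[:,:152]=0;Q[:,322:]=0
black=(hsv[...,2]<75)&R; black[:,325:]=0
rep(black,"hob",0.024,500)
rep((hsv[...,1]<40)&(hsv[...,2]>110)&R,"bright",0.05)
g=(hsv[...,0]>50)&(hsv[...,0]<85)&(hsv[...,1]>90)&R; rep(g,"jar",0.099)
o=(hsv[...,0]<16)&(hsv[...,1]>120)&(hsv[...,2]>110)&R;o[:,:415]=0
rep(o,"cab",0.095)
big=cv2.resize(im[150:275,320:540],None,fx=3.6,fy=3.6,interpolation=cv2.INTER_CUBIC);cv2.imwrite("pics/c1.png",big)
big=cv2.resize(im[160:275,145:355],None,fx=3.8,fy=3.8,interpolation=cv2.INTER_CUBIC);cv2.imwrite("pics/c2.png",big)
E
```

```text
(193, 216) [28, 18, 244]
(184, 216) [22, 24, 248]
(271, 221) [36, 10, 251]
(345, 208) [21, 23, 226]
(372, 212) [20, 25, 227]
(371, 238) [21, 22, 227]
(345, 216) [20, 28, 221]
(400, 215) [17, 102, 135]
(330, 240) [20, 74, 220]
(475, 180) [13, 165, 204]
(165, 180) [21, 63, 85]
bright [321, 174, 26, 19, 81] [335.6, 182.2] [0.5845, -0.0482, 0.05]
bright [160, 182, 66, 68, 3386] [192.1, 215.5] [0.4765, 0.3828, 0.05]
bright [234, 194, 32, 63, 138] [241.2, 228.6] [0.4395, 0.2332, 0.05]
bright [242, 194, 44, 60, 1957] [263.9, 223.1] [0.4572, 0.1652, 0.05]
bright [336, 200, 18, 18, 253] [344.4, 208.3] [0.5061, -0.076, 0.05]
bright [436, 203, 37, 28, 81] [451.6, 219.2] [0.4789, -0.397, 0.05]
bright [363, 205, 19, 18, 252] [371.7, 213.6] [0.4915, -0.158, 0.05]
bright [362, 231, 18, 18, 247] [370.2, 239.8] [0.4131, -0.1544, 0.05]
jar [374, 158, 19, 19, 239] [382.5, 167.2] [0.625, -0.1837, 0.099]
cab [423, 155, 112, 67, 5064] [483.1, 180.8] [0.5904, -0.4768, 0.095]
cab [417, 186, 82, 41, 433] [459.0, 206.1] [0.5156, -0.4067, 0.095]
cab [415, 228, 79, 37, 996] [452.7, 250.4] [0.3873, -0.3882, 0.095]
```

View pics/c1.png

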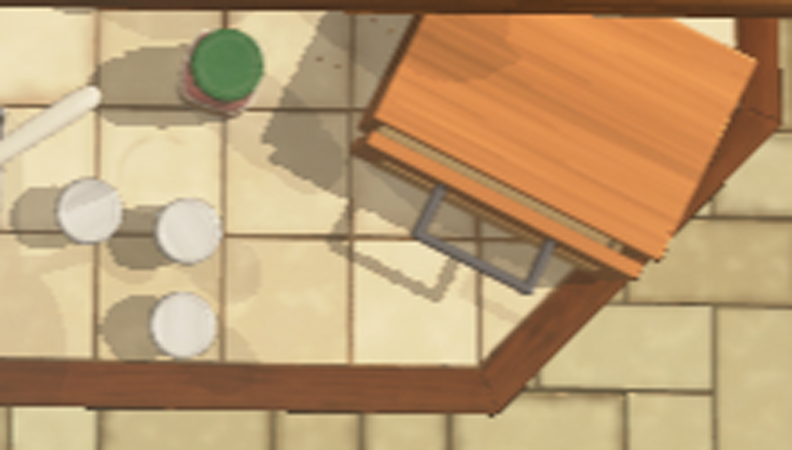

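View pics/c2.png

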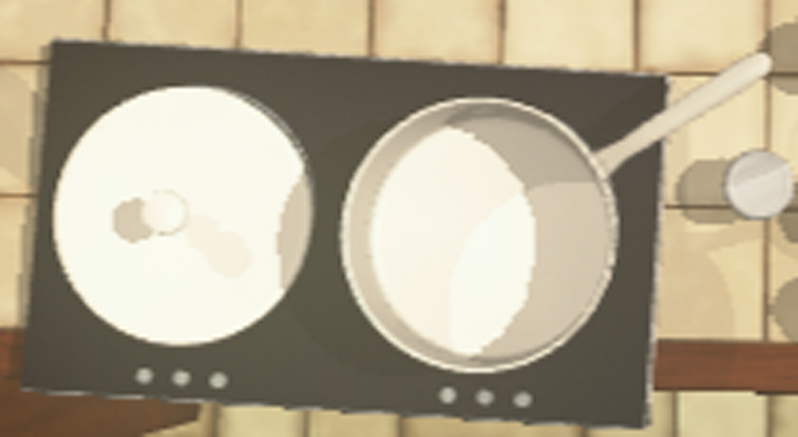

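The crops show clean outlines. In c1 the handle bar runs from (415,235) to (530,290), and the cabinet top's front corners are at (373,125) and (660,257). In c2 the hob's corners are at (54,40), (667,75), (645,427) and (22,387), the knob is at (165,212) and the pan rim is centred at about (480,235).

```bash
python3 - <<'E'
from h import *
s=snapshot("top")
a=lambda p,z:onz(s,145+(p[0]+.5)/3.8-.5,160+(p[1]+.5)/3.8-.5,z)
b=lambda p,z:onz(s,320+(p[0]+.5)/3.6-.5,150+(p[1]+.5)/3.6-.5,z)
H=np.array([a(p,.024) for p in[(54,40),(667,75),(645,427),(22,387)]])
print("hob",H.round(4).tolist(),np.linalg.norm(H-np.roll(H,-1,0),axis=1).round(4))
c=H.mean(0);yl=(H[0]-H[1]+H[3]-H[2]);yl/=np.linalg.norm(yl)
print("c",c.round(4),"y",yl.round(4),"left",(c+yl*.1225).round(4),"right",(c-yl*.1225).round(4))
print("knob",a((165,211),.079).round(4))
for nm,ps,z in(("lid",[(53,215),(314,215),(184,86),(184,346)],.026),("pan",[(341,233),(618,238),(480,97),(478,373)],.112)):
    P=np.array([a(p,z) for p in ps]);print(nm,P.mean(0).round(4),np.linalg.norm(P[0]-P[1]).round(4),np.linalg.norm(P[2]-P[3]).round(4))
print("panhandle tip",a((765,62),.1).round(4))
B=np.array([b((415,235),.068),b((530,291),.068)]);print("bar",B.round(4).tolist(),np.linalg.norm(B[0]-B[1]),B.mean(0).round(4))
C=np.array([b(p,.095) for p in((373,125),(660,258),(755,63))]);print("cab",C.round(4).tolist(),np.linalg.norm(C[0]-C[1]),np.linalg.norm(C[1]-C[2]))
yl=C[0]-C[1];yl/=np.linalg.norm(yl);xb=np.array([yl[1],-yl[0],0])
print("cab y",yl.round(4),"x",xb.round(4),"yaw",np.arctan2(xb[1],xb[0]),"centre",(C[0]/2+C[1]/2+xb*.089).round(4))
yb=B[0]-B[1];print("bar dir",yb/np.linalg.norm(yb),"bar ahead of cab front",((C[:2].mean(0)-B.mean(0))@xb).round(4), "lat",((B.mean(0)-C[:2].mean(0))@yl).round(4))
P=[b(p,.083) for p in((355,150),(637,277))];print("panel front",P[0].round(4),P[1].round(4),np.linalg.norm(P[0]-P[1]))
s2=snapshot("scene")
for p in ((0.5061,-.076,.05),(.4915,-.158,.05),(.4131,-.1544,.05)):print("tin in scene",np.round(proj(s2,p)))
E
```

```text
hob [[0.6161, 0.4997, 0.024], [0.5956, -0.0009, 0.024], [0.3124, 0.0114, 0.024], [0.3347, 0.5131, 0.024]] [0.501  0.2835 0.5021 0.2817]
c [0.4647 0.2558 0.024 ] y [0.0427 0.9991 0.    ] left [0.4699 0.3782 0.024 ] right [0.4594 0.1334 0.024 ]
knob [0.4761 0.3861 0.079 ]
lid [0.475  0.3873 0.026 ] 0.2116 0.2101
pan [0.461  0.1367 0.112 ] 0.2097 0.2085
panhandle tip [ 0.5976 -0.0776  0.1   ]
bar [[0.49, -0.3432, 0.068], [0.4458, -0.4371, 0.068]] 0.1037523368815419 [ 0.4679 -0.3902  0.068 ]
cab [[0.5772, -0.3032, 0.095], [0.4737, -0.5331, 0.095], [0.6327, -0.6112, 0.095]] 0.2521633923598574 0.17719939573436017
cab y [0.4106 0.9118 0.    ] x [ 0.9118 -0.4106  0.    ] yaw -0.4231287192792429 centre [ 0.6066 -0.4547  0.095 ]
bar dir [0.42636919 0.90454923 0.        ] bar ahead of cab front 0.064 lat 0.0019
panel front [ 0.5578 -0.291   0.083 ] [ 0.4584 -0.5189  0.083 ] 0.24865999328492375
tin in scene [328. 215.]
tin in scene [342. 236.]
tin in scene [318. 249.]
```

```bash
cat >> h.py <<'E'
def to(x,y,z,yaw=None):
    "shift (cm, tool axes) and twist from now to world point with tool-y yaw"
    o=get_obs();R=np.array(o["eef_rot"]);d=R.T@(np.array([x,y,z])-o["ee_pos"])*100
    cy=np.arctan2(R[1,1],R[0,1]); t=0 if yaw is None else (cy-yaw+np.pi)%(2*np.pi)-np.pi
    print("to",d.round(2).tolist(),"twist",round(t,3),"t",round(o["time_s"],1),"q",np.round(o["joint_positions"],2).tolist())
E
python3 -c "
from h import *
to(.4761,.3861,.214,0)"
```

```text
to [-27.25, -2.57, -0.04] twist 1.142 t 0.2 q [1.12, 0.32, 1.57, -0.0, 1.26, -0.02]
```

Emit:
arm_command(plan="-1 -27.25 -2.57 0 1.142;-1 -27.25 -2.57 0 1.142;-1 -27.25 -2.57 0 1.142;-1 -27.25 -2.57 0 1.142;-1 -27.25 -2.57 0 1.142;-1 -27.25 -2.57 0 1.142;-1 -27.25 -2.57 0 1.142;-1 -27.25 -2.57 0 1.142;-1 -27.25 -2.57 0 1.142;-1 -27.25 -2.57 0 1.142;-1 -27.25 -2.57 0 1.142;-1 -27.25 -2.57 0 1.142;-1 -27.25 -2.57 0 1.142;-1 -27.25 -2.57 0 1.142", force=20)

```text
time_s: 1.42
ee_pos: [0.4759, 0.3866, 0.214]
eef_rot: [[-0.002, 1.0, 0.0], [1.0, 0.002, 0.0], [0.0, 0.0, -1.0]]
ft_force: [0.1, 0.1, 0.4]
grip_width: 0.0906
grasp_force: 0.0
```

```bash
python3 - <<'E'
from h import *
to(.4761,.3861,.053,0)
o=get_obs();s=snapshot("wrist");T=wristT(o,s);cv2.imwrite("pics/w1.png",s["color"])
print(o["ee_pos"],{k:np.round(s[k],3).tolist() for k in s if k!="color"})
print("knob proj",proj(s,(.4761,.3861,.079),T))
E
```

```text
to [-0.05, 0.02, 16.1] twist 0.002 t 1.4 q [0.66, 0.38, 1.47, 0.0, 1.29, 0.66]
[0.47588514 0.38656815 0.21402561] {'fx': 341.212, 'fy': 341.212, 'cx': 320.034, 'cy': 199.283, 'hand_eye': [[-0.001, 0.959, 0.284, 0.081], [1.0, 0.0, 0.001, 0.001], [0.001, 0.284, -0.959, -0.171], [0.0, 0.0, 0.0, 1.0]]}
knob proj (np.float64(319.7634414452764), np.float64(189.40063700591546))
```

View pics/w1.png

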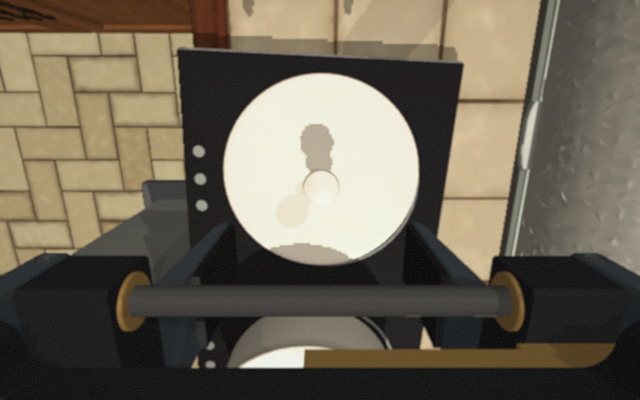

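The wrist view shows the knob at about (320,188), matching the predicted (320,189). I'll descend and grip.

Emit:
arm_command(plan="-1 0 0 4 0;-1 0 0 8 0;-1 0 0 12 0;-1 0 0 14.5 0;-1 0 0 16.1 0;-1 0 0 16.1 0;1 0 0 16.1 0;1 0 0 16.1 0;1 0 0 16.1 0;1 0 0 16.1 0;1 0 0 16.1 0;1 0 0 16.1 0;1 0 0 16.1 0;1 0 0 16.1 0", force=25)

```text
time_s: 2.63
ee_pos: [0.4763, 0.3863, 0.0532]
eef_rot: [[0.0, 1.0, 0.0], [1.0, -0.0, 0.0], [0.0, 0.0, -1.0]]
ft_force: [-0.7, -1.4, -0.1]
grip_width: 0.0406
grasp_force: 0.0
```

Emit:
arm_command(plan="1 0 0 0 0;1 0 0 0 0;1 0 0 0 0;1 0 0 0 0;1 0 0 0 0;1 0 0 -3 0;1 0 0 -6 0;1 0 0 -9 0;1 0 0 -12 0;1 0 0 -12 0;1 0 0 -12 0")

```text
time_s: 3.55
ee_pos: [0.4766, 0.3867, 0.174]
eef_rot: [[-0.0, 1.0, 0.002], [1.0, 0.0, 0.002], [0.002, 0.002, -1.0]]
ft_force: [-0.8, -0.5, -4.3]
grip_width: 0.0323
grasp_force: 25.0
```

```bash
python3 - <<'E'
from h import *
o=get_obs();print(o["ft_force"],o["grip_width"],o["grasp_force"])
to(.461,.1367,.18,0)
s=snapshot("top");cv2.imwrite("pics/t2.png",cv2.resize(s["color"][150:280,140:400],None,fx=3,fy=3,interpolation=cv2.INTER_CUBIC))
E
```

```text
[-0.75228448 -0.54476646 -4.30159144] 0.03226960280102192 24.999556297261734
to [-24.99, -1.56, -0.65] twist 0.0 t 3.5 q [0.66, 0.4, 1.54, 0.0, 1.2, 0.66]
```

View pics/t2.png

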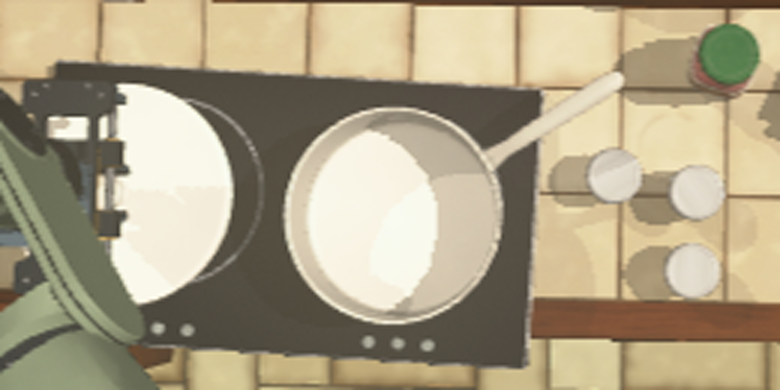

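The lid is lifted, and the left ring now shows around (200,190). I'll carry the lid over to the pan.

Emit:
arm_command(plan="1 -2 -0.2 -0.6 0;1 -5 -0.5 -0.6 0;1 -8 -0.6 -0.6 0;1 -11 -0.8 -0.6 0;1 -14 -1 -0.6 0;1 -17 -1.2 -0.6 0;1 -20 -1.4 -0.6 0;1 -23 -1.56 -0.6 0;1 -24.5 -1.56 -0.6 0;1 -25 -1.56 -0.6 0;1 -25 -1.56 -0.6 0;1 -25 -1.56 -0.6 0;1 -25 -1.56 -0.6 0;1 -25 -1.56 -0.6 0")

```text
time_s: 4.77
ee_pos: [0.4605, 0.1373, 0.1785]
eef_rot: [[-0.001, 1.0, -0.001], [1.0, 0.001, 0.0], [0.0, -0.001, -1.0]]
ft_force: [0.1, 0.3, -3.6]
grip_width: 0.0323
grasp_force: 25.0
```

```bash
python3 - <<'E'
from h import *
to(.461,.1367,.141,0)
s=snapshot("top");im=s["color"];cv2.imwrite("pics/t3.png",cv2.resize(im[150:280,140:400],None,fx=3,fy=3,interpolation=cv2.INTER_CUBIC))
E
```

```text
to [-0.06, 0.05, 3.75] twist 0.001 t 4.8 q [0.27, 0.2, 1.83, 0.0, 1.12, 0.26]
```

View pics/t3.png

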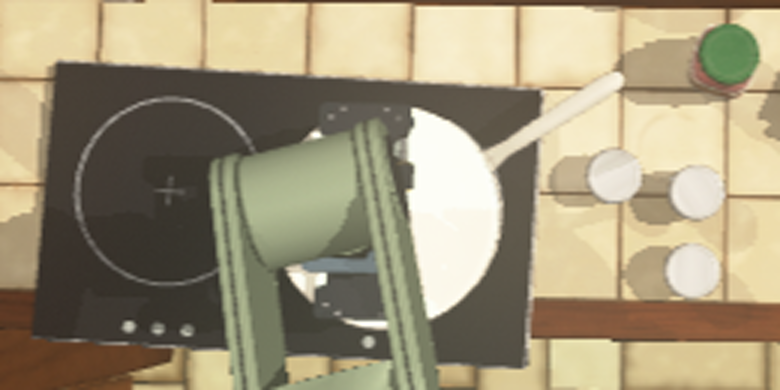

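The ring's cross is at (169,191) in the crop, and the lid is over the pan. I'll lower it and release.

Emit:
arm_command(plan="1 0 0.05 1 0;1 0 0.05 2 0;1 0 0.05 2.8 0;1 0 0.05 3.3 0;1 0 0.05 3.6 0;1 0 0.05 3.75 0;1 0 0.05 3.8 0;1 0 0.05 3.8 0;0.6 0 0.05 3.8 0;0.4 0 0.05 3.8 0;0 0 0.05 3.8 0;-0.5 0 0.05 3.8 0;-1 0 0.05 3.8 0;-1 0 0.05 3.8 0;-1 0 0.05 3.8 0;-1 0 0.05 3.8 0;-1 0 0.05 2 0;-1 0 0.05 0 0;-1 0 0.05 -2 0;-1 0 0.05 -3 0")

```text
time_s: 6.48
ee_pos: [0.4622, 0.1366, 0.2112]
eef_rot: [[-0.0, 1.0, 0.004], [1.0, 0.0, 0.001], [0.001, 0.004, -1.0]]
ft_force: [0.8, -0.5, 0.1]
grip_width: 0.091
grasp_force: 0.0
```

```bash
python3 - <<'E'
from h import *
s=snapshot("top");print("left ring",onz(s,140+169.5/3-.5,150+191.5/3-.5,.024).round(4))
to(.461,-.03,.21,0)
E
```

```text
left ring [0.4842 0.3789 0.024 ]
to [-16.68, -0.19, 0.2] twist 0.0 t 6.5 q [0.26, 0.17, 1.77, 0.0, 1.19, 0.26]
```

Emit:
arm_command(plan="-0.3 -4 -0.5 0 0.05;-0.3 -8 -1 0 0.096;-0.3 -12 -1.55 0 0.096;-0.3 -14.9 -1.55 0 0.096;-0.3 -14.9 -1.55 0 0.096;-0.3 -14.9 -1.55 3 0.096;-0.3 -14.9 -1.55 6 0.096;-0.3 -14.9 -1.55 9 0.096;-0.3 -14.9 -1.55 12 0.096;-0.3 -14.9 -1.55 14 0.096;-0.3 -14.9 -1.55 15.5 0.096;-0.3 -14.9 -1.55 16.3 0.096;-0.3 -14.9 -1.55 16.3 0.096;-0.3 -14.9 -1.55 16.3 0.096")

```text
time_s: 7.7
ee_pos: [0.4457, -0.0124, 0.0458]
eef_rot: [[0.096, 0.995, -0.0], [0.995, -0.096, 0.0], [0.0, -0.0, -1.0]]
ft_force: [0.4, -0.2, -0.4]
grip_width: 0.0595
grasp_force: 0.0
```

```bash
python3 - <<'E'
from h import *
o=get_obs();u=np.array([.0954,.9954]);print((np.array([.461,.1367])-o["ee_pos"][:2])@u)
s=snapshot("scene");cv2.imwrite("pics/s4.png",s["color"][80:330,150:450])
to(.461,.1367,.048,-.096)
E
```

```text
0.1498282474129778
to [14.99, 0.04, -0.15] twist 0.0 t 7.8 q [-0.05, 0.31, 2.08, 0.0, 0.75, 0.04]
```

View pics/s4.png

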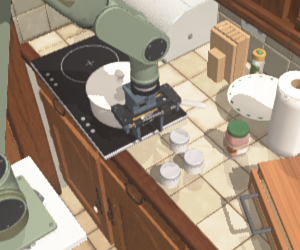

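The lid sits on the pan and the fingers are to the right of the bowl, clear of the tins and the handle. I'll push slowly.

Emit:
arm_command(plan="-0.3 1 0 -0.2 0;-0.3 2 0 -0.2 0;-0.3 2.5 0 -0.2 0;-0.3 3 0 -0.2 0;-0.3 3.5 0 -0.2 0;-0.3 4 0 -0.2 0;-0.3 4.5 0 -0.2 0;-0.3 5 0 -0.2 0;-0.3 5.5 0 -0.2 0;-0.3 6 0 -0.2 0;-0.3 6.5 0 -0.2 0;-0.3 7 0 -0.2 0;-0.3 7.5 0 -0.2 0;-0.3 8 0 -0.2 0;-0.3 8.5 0 -0.2 0;-0.3 9 0 -0.2 0;-0.3 9.5 0 -0.2 0;-0.3 10 0 -0.2 0;-0.3 10 0 -0.2 0")

```text
time_s: 9.33
ee_pos: [0.4551, 0.0866, 0.0481]
eef_rot: [[0.094, 0.996, -0.0], [0.996, -0.094, -0.002], [-0.002, -0.0, -1.0]]
ft_force: [-0.2, -4.2, 2.4]
grip_width: 0.0596
grasp_force: 1.9
```

```bash
cat > lid.py <<'E'
from h import *
s=snapshot("top");im=s["color"];hsv=cv2.cvtColor(im,cv2.COLOR_BGR2HSV)
m=((hsv[...,1]<45)&(hsv[...,2]>150)).astype(np.uint8);m[:165]=0;m[272:]=0;m[:,:145]=0;m[:,318:]=0
n,l,st,c=cv2.connectedComponentsWithStats(m);i=1+np.argmax(st[1:,4])
print(st[i].tolist())
to(.4842,.3789,.048,-.096)
cv2.imwrite("pics/cur.png",cv2.resize(im[150:280,140:400],None,fx=3,fy=3,interpolation=cv2.INTER_CUBIC))
E
python3 lid.py
```

```text
[212, 185, 66, 73, 2559]
to [29.38, 0.13, -0.02] twist 0.001 t 9.4 q [0.16, 0.33, 2.04, -0.0, 0.77, 0.26]
```

View pics/cur.png

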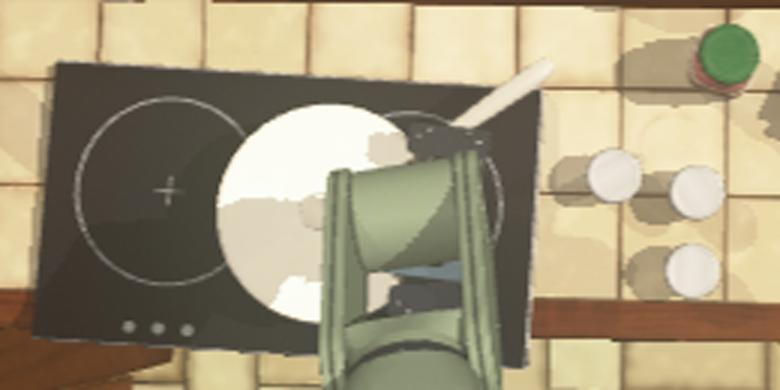

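The lid's left edge is at (217,214), top at (327,105) and bottom at about (327,325), so it is moving with the pan. I'll continue the push.

Emit:
arm_command(plan="-0.3 0.7 0 0 0;-0.3 1.4 0 0 0;-0.3 2.1 0 0 0;-0.3 2.8 0 0 0;-0.3 3.5 0 0 0;-0.3 4.2 0 0 0;-0.3 4.9 0 0 0;-0.3 5.6 0 0 0;-0.3 6.3 0 0 0;-0.3 7 0 0 0;-0.3 7.7 0 0 0;-0.3 8.4 0 0 0;-0.3 9.1 0 0 0;-0.3 9.8 0 0 0;-0.3 10.5 0 0 0;-0.3 11.2 0 0 0;-0.3 11.9 0 0 0;-0.3 12.5 0 0 0;-0.3 13 0 0 0;-0.3 13 0 0 0")

```text
time_s: 11.05
ee_pos: [0.4671, 0.2156, 0.048]
eef_rot: [[0.095, 0.995, -0.001], [0.995, -0.095, -0.002], [-0.002, -0.001, -1.0]]
ft_force: [-1.1, -4.3, 3.6]
grip_width: 0.0596
grasp_force: 2.4
```

```bash
python3 - <<'E'
from h import *
s=snapshot("top");p=onz(s,248.5,221.2,.113);print("previous lid pos",p.round(4),"ahead of tool then",((p-np.array([.4551,.0866,0]))[:2]@np.array([.095,.9955])).round(4))
E
python3 lid.py
```

```text
previous lid pos [0.4605 0.2005 0.113 ] ahead of tool then 0.1139
[168, 180, 62, 71, 1885]
to [16.42, 0.15, -0.02] twist 0.001 t 11.2 q [0.41, 0.39, 1.93, -0.0, 0.82, 0.51]
```

View pics/cur.png

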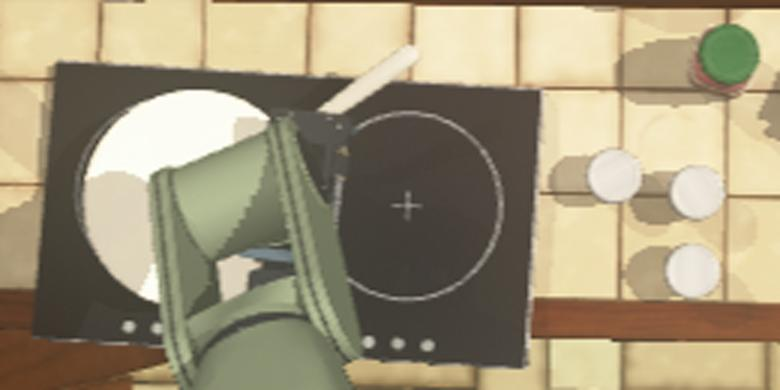

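The lid's left edge is at (83,200) and its top at (192,90), about 5 cm short of the ring. Last push, then retreat upward to the right.

Emit:
arm_command(plan="-0.3 0.6 0 0 0;-0.3 1.2 0 0 0;-0.3 1.8 0.05 0 0;-0.3 2.4 0.05 0 0;-0.3 3 0.1 0 0;-0.3 3.6 0.1 0 0;-0.3 4.2 0.1 0 0;-0.3 4.6 0.1 0 0;-0.3 4.9 0.1 0 0;-0.3 4.9 0.1 0 0;-0.3 4.9 0.1 0 0;-0.3 3.5 0.1 0 0;-0.3 1 0 0 0;-0.3 -2 0 0 0;-0.3 -4 0 0 0;-0.3 -6 0 -2 0;-0.3 -9 0 -6 0;-0.3 -12 0 -10 0;-0.3 -15 0 -14 0;-0.3 -18 0 -17 0")

```text
time_s: 12.82
ee_pos: [0.4517, 0.0533, 0.2006]
eef_rot: [[0.096, 0.995, 0.001], [0.995, -0.096, 0.002], [0.002, 0.001, -1.0]]
ft_force: [0.6, 0.1, 0.7]
grip_width: 0.0589
grasp_force: 0.0
```

```bash
python3 lid.py; python3 - <<'E'
from h import *
s=snapshot("top");im=s["color"];hsv=cv2.cvtColor(im,cv2.COLOR_BGR2HSV)
m=((hsv[...,1]<60)&(hsv[...,2]>120)).astype(np.uint8);m[:165]=0;m[254:]=0;m[:,:145]=0;m[:,318:]=0
m=cv2.morphologyEx(m,cv2.MORPH_OPEN,np.ones((21,21),np.uint8))
c=max(cv2.findContours(m,0,1)[0],key=cv2.contourArea);e=cv2.fitEllipse(c);print(e,onz(s,*e[0],.113).round(4))
E
```

```text
[151, 178, 74, 72, 3907]
to [33.09, -0.46, 15.81] twist -0.002 t 12.9 q [0.09, 0.13, 1.84, -0.0, 1.16, 0.18]
((188.58311462402344, 213.40040588378906), (70.83390045166016, 75.92961883544922), 78.00045013427734) [0.4799 0.3741 0.113 ]
```

View pics/cur.png

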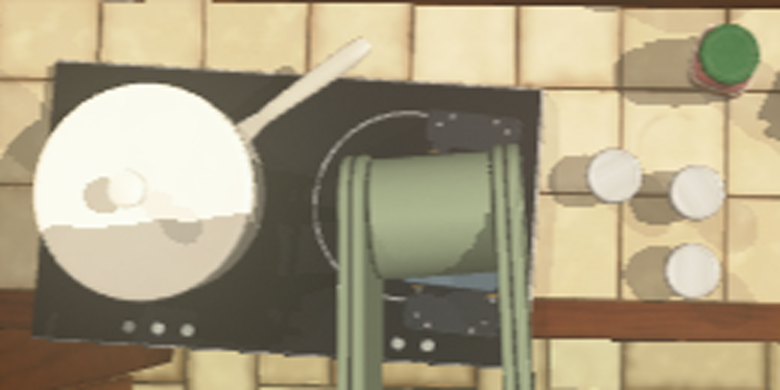

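The lid and pan now span x 33–253 and y 83–300 in the crop, a centre of about (143,191) against the ring's cross at (169,191) on the lower glass. In world terms that is within about 5 mm of the ring. Next is the drawer handle.

```bash
python3 - <<'E'
from h import *
s=snapshot("top");print("lid",onz(s,187.3,213.5,.113).round(4),"knob",onz(s,140+126.5/3-.5,150+188.5/3-.5,.166).round(4))
to(.4679,-.3902,.2,-.423)
E
```

```text
lid [0.4796 0.3778 0.113 ] knob [0.4803 0.377  0.166 ]
to [-43.96, 5.87, 0.05] twist 0.323 t 13.0 q [0.09, 0.14, 1.84, 0.0, 1.15, 0.19]
```

Emit:
arm_command(plan="0 -44 5.9 0 0.12;0 -44 5.9 0 0.323;0 -44 5.9 0 0.323;0 -44 5.9 0 0.323;0 -44 5.9 0 0.323;0 -44 5.9 0 0.323;0 -44 5.9 0 0.323;0 -44 5.9 0 0.323;0 -44 5.9 0 0.323;0 -44 5.9 0 0.323;0 -44 5.9 0 0.323;0 -44 5.9 0 0.323;0 -44 5.9 0 0.323;0 -44 5.9 0 0.323;0 -44 5.9 0 0.323")

```text
time_s: 14.22
ee_pos: [0.4687, -0.3876, 0.198]
eef_rot: [[0.405, 0.914, -0.001], [0.914, -0.405, 0.002], [0.001, -0.002, -1.0]]
ft_force: [0.9, 1.2, -1.3]
grip_width: 0.0455
grasp_force: 0.0
```

```bash
python3 - <<'E'
from h import *
to(.4679,-.3902,.049,-.423)
o=get_obs();s=snapshot("wrist");T=wristT(o,s);im=s["color"].copy()
for p in((.49,-.3432,.068),(.4458,-.4371,.068),(.4679,-.3902,.068)):
    u,v=proj(s,p,T);print(u,v);cv2.circle(im,(int(u),int(v)),4,(0,0,255),-1)
cv2.imwrite("pics/w5.png",im)
E
```

```text
to [-0.29, 0.06, 14.89] twist 0.006 t 14.2 q [-0.71, 0.38, 1.51, 0.0, 1.25, -0.29]
321.5105557526276 136.17833873526166
319.0053667022007 245.6366399461806
320.2212971066809 193.52561990189753
```

View pics/w5.png

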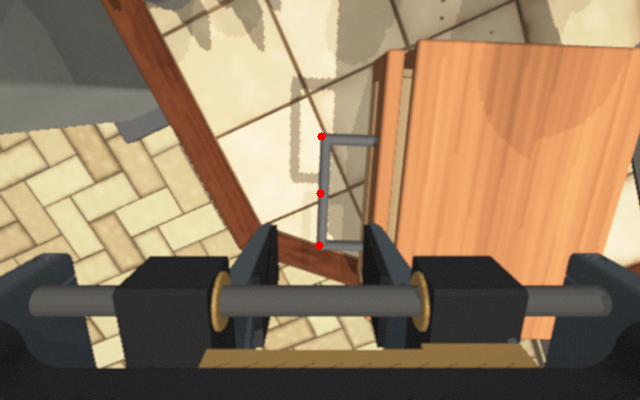

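The projected points fall on the bar, at (321,136) to (319,245), within about 2 mm. I'll descend and grip.

Emit:
arm_command(plan="0 -0.3 0.1 4 0;0 -0.3 0.1 8 0;0 -0.3 0.1 11 0;0 -0.3 0.1 13.5 0;0 -0.3 0.1 14.9 0;0 -0.3 0.1 14.9 0;1 -0.3 0.1 14.9 0;1 -0.3 0.1 14.9 0;1 -0.3 0.1 14.9 0;1 -0.3 0.1 14.9 0;1 -0.3 0.1 14.9 0;1 -0.3 0.1 14.9 0;1 -0.3 0.1 14.9 0;1 -0.3 0.1 14.9 0", force=20)

```text
time_s: 15.43
ee_pos: [0.4688, -0.393, 0.0508]
eef_rot: [[0.408, 0.913, 0.002], [0.913, -0.408, -0.001], [0.0, 0.002, -1.0]]
ft_force: [0.2, -0.3, 5.0]
grip_width: 0.0095
grasp_force: 20.0
```

Emit:
arm_command(plan="1 0 -0.5 0 0;1 0 -1.2 0 0;1 0 -2 0 0;1 0 -2.8 0 0;1 0 -3.6 0 0;1 0 -4.4 0 0;1 0 -5.2 0 0;1 0 -6 0 0;1 0 -6.8 0 0;1 0 -7.6 0 0;1 0 -8.4 0 0;1 0 -9.2 0 0;1 0 -10 0 0;1 0 -10.8 0 0;1 0 -11.4 0 0;1 0 -11.8 0 0;1 0 -12 0 0;1 0 -12 0 0")

```text
time_s: 16.93
ee_pos: [0.359, -0.3394, 0.0506]
eef_rot: [[0.41, 0.912, 0.002], [0.912, -0.41, 0.007], [0.008, -0.001, -1.0]]
ft_force: [7.7, 15.3, 12.8]
grip_width: 0.0098
grasp_force: 19.9
```

Emit:
arm_command(plan="1 0 -0.3 0 0;1 0 -0.6 0 0;1 0 -0.9 0 0;1 0 -1.2 0 0;1 0 -1.2 0 0")

```text
time_s: 17.35
ee_pos: [0.3482, -0.3341, 0.0506]
eef_rot: [[0.411, 0.912, 0.002], [0.912, -0.411, 0.008], [0.008, -0.002, -1.0]]
ft_force: [8.6, 15.3, 13.3]
grip_width: 0.0094
grasp_force: 19.9
```

Emit:
arm_command(plan="1 0.1 -0.2 0 0;1 0.2 -0.4 0 0;1 0.2 -0.6 0 0;1 0.2 -0.8 0 0;1 0.2 -0.8 0 0")

```text
time_s: 17.77
ee_pos: [0.3417, -0.3309, 0.0506]
eef_rot: [[0.409, 0.912, 0.002], [0.912, -0.409, 0.005], [0.005, -0.0, -1.0]]
ft_force: [6.6, 9.7, 12.5]
grip_width: 0.0099
grasp_force: 19.9
```

Emit:
arm_command(plan="1 0 -0.2 0 0;1 0 -0.4 0 0;1 0 -0.6 0 0;1 0 -0.6 0 0")

```text
time_s: 18.1
ee_pos: [0.3416, -0.331, 0.0507]
eef_rot: [[0.412, 0.911, 0.013], [0.911, -0.412, -0.001], [0.005, 0.012, -1.0]]
ft_force: [22.0, 10.2, -1.3]
grip_width: 0.0095
grasp_force: 19.8
```

The drawer hit its stop after 141 mm of travel, so it started about 9 mm open. I'll relax the pull and release the bar.

Emit:
arm_command(plan="1 0 0.4 0 0;1 0 0.4 0 0;0.5 0 0.4 0 0;0 0 0.4 0 0;0 0 0.4 0 0;0 0 0.4 0 0;0 0 0.4 0 0;0 0 0.4 -3 0;0 0 0.4 -7 0;0 0 0.4 -11 0;0 0 0.4 -15 0;0 0 0.4 -15 0")

```text
time_s: 19.1
ee_pos: [0.3423, -0.3365, 0.2074]
eef_rot: [[0.407, 0.913, 0.01], [0.913, -0.407, -0.011], [-0.006, 0.014, -1.0]]
ft_force: [1.2, -1.0, 0.3]
grip_width: 0.0459
grasp_force: 0.0
```

```bash
cat > tins.py <<'E'
from h import *
def tins(show=True):
    s=snapshot("top");im=s["color"];hsv=cv2.cvtColor(im,cv2.COLOR_BGR2HSV)
    m=((hsv[...,1]<40)&(hsv[...,2]>110)).astype(np.uint8);m[:165]=0;m[262:]=0;m[:,:322]=0;m[:,500:]=0
    n,l,st,c=cv2.connectedComponentsWithStats(m)
    for i in range(1,n):
        if st[i,4]>120 and max(st[i,2:4])<24: print("tin",st[i].tolist(),onz(s,*c[i],.05).round(4).tolist(), "z.068:",onz(s,*c[i],.068).round(4).tolist())
    return s
if __name__=="__main__":
    s=tins();cv2.imwrite("pics/td.png",cv2.resize(s["color"][150:275,320:540],None,fx=3.6,fy=3.6,interpolation=cv2.INTER_CUBIC))
    to(.4131,-.1544,.2,-.8)
E
python3 tins.py
```

```text
tin [362, 231, 18, 18, 249] [0.4132, -0.1548, 0.05] z.068: [0.4134, -0.1532, 0.068]
to [19.44, -0.77, 0.31] twist 0.381 t 19.1 q [-0.8, 0.17, 1.8, -0.0, 1.17, -0.38]
```

View pics/td.png

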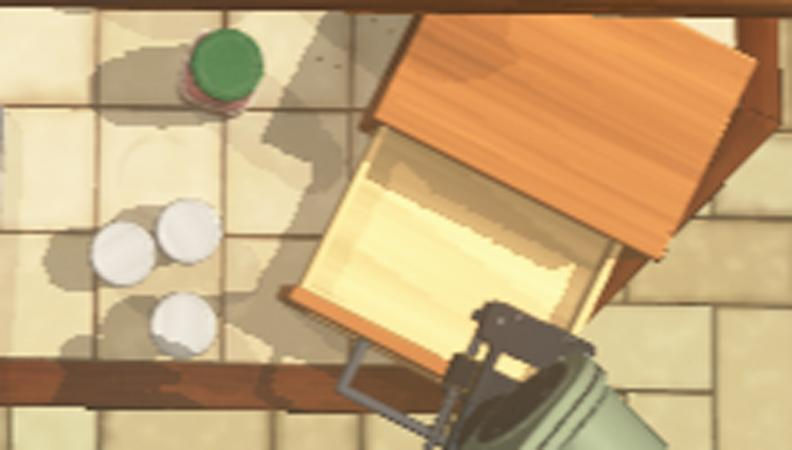

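Tin A has been knocked to crop (123,253) and is now nearly touching B at (188,231). C is unchanged at (183,324). The drawer is open, with the front panel's left corner at (285,290).

```bash
python3 - <<'E'
from h import *
s=snapshot("top")
b=lambda p,z:onz(s,320+(p[0]+.5)/3.6-.5,150+(p[1]+.5)/3.6-.5,z)
print("A",b((123,253),.05).round(4),"B",b((188.5,231),.05).round(4))
F=np.array([.4702,-.389]);x=np.array([.912,-.411]);y=np.array([.411,.912])
for nm,p,z in(("panel fl",(285,291),.083),("left wall back",(383,125),.04),("right wall top at cab",(612,245),.04),("handle l",(340,390),.068)):
    P=b(p,z);d=P[:2]-F;print(nm,P.round(4),"drawer coords",(d@x).round(4),(d@y).round(4))
to(.4132,-.155,.2,-.8)
E
```

```text
A [ 0.4716 -0.1047  0.05  ] B [ 0.4909 -0.1591  0.05  ]
panel fl [ 0.442  -0.2348  0.083 ] drawer coords -0.0891 0.1291
left wall back [ 0.5836 -0.3227  0.04  ] drawer coords 0.0762 0.1071
right wall top at cab [ 0.4858 -0.5139  0.04  ] drawer coords 0.0656 -0.1075
handle l [ 0.3623 -0.2823  0.068 ] drawer coords -0.1422 0.053
to [19.32, -0.56, 0.1] twist 0.381 t 19.2 q [-0.8, 0.17, 1.8, -0.0, 1.16, -0.38]
```

Emit:
arm_command(plan="-0.6 19.3 -0.6 0.1 0.12;-0.6 19.3 -0.6 0.1 0.24;-0.6 19.3 -0.6 0.1 0.381;-0.6 19.3 -0.6 0.1 0.381;-0.6 19.3 -0.6 0.1 0.381;-0.6 19.3 -0.6 0.1 0.381;-0.6 19.3 -0.6 0.1 0.381;-0.6 19.3 -0.6 0.1 0.381;-0.6 19.3 -0.6 0.1 0.381")

```text
time_s: 19.95
ee_pos: [0.4116, -0.1552, 0.1979]
eef_rot: [[0.718, 0.696, -0.002], [0.696, -0.718, 0.0], [-0.001, -0.002, -1.0]]
ft_force: [0.7, 0.1, 0.4]
grip_width: 0.0729
grasp_force: 0.0
```

```bash
python3 - <<'E'
from h import *
to(.4132,-.155,.015,-.8)
o=get_obs();s=snapshot("wrist");T=wristT(o,s);im=s["color"].copy()
hsv=cv2.cvtColor(im,cv2.COLOR_BGR2HSV);m=((hsv[...,1]<40)&(hsv[...,2]>110)).astype(np.uint8);m[240:]=0
n,l,st,c=cv2.connectedComponentsWithStats(m)
for i in range(1,n):
    if st[i,4]>400: print(st[i].tolist(),onz(s,*c[i],.05,T).round(4))
E
```

```text
to [0.15, 0.13, 18.29] twist -0.001 t 19.9 q [-0.39, 0.12, 1.87, -0.0, 1.15, 0.42]
[135, 0, 130, 138, 956] [ 0.4138 -0.0055  0.05  ]
[298, 69, 117, 88, 5821] [ 0.483  -0.1313  0.05  ]
[295, 152, 57, 59, 2566] [ 0.4163 -0.1545  0.05  ]
[0, 170, 95, 70, 3357] [0.1907 0.0288 0.05  ]
```

Emit:
arm_command(plan="-0.6 0.15 0.15 4 0;-0.6 0.15 0.15 8 0;-0.6 0.15 0.15 12 0;-0.6 0.15 0.15 15.5 0;-0.6 0.15 0.15 17.5 0;-0.6 0.15 0.15 18.2 0;-0.6 0.15 0.15 18.2 0;1 0.15 0.15 18.2 0;1 0.15 0.15 18.2 0;1 0.15 0.15 18.2 0;1 0.15 0.15 18.2 0;1 0.15 0.15 18.2 0;1 0.15 0.15 18.2 0;1 0.15 0.15 14 0;1 0.15 0.15 10 0;1 0.15 0.15 6 0;1 0.15 0.15 4 0;1 0.15 0.15 4 0", force=25)

```text
time_s: 21.5
ee_pos: [0.4175, -0.1553, 0.164]
eef_rot: [[0.717, 0.697, 0.011], [0.697, -0.717, -0.004], [0.005, 0.01, -1.0]]
ft_force: [-0.3, -0.2, -2.4]
grip_width: 0.0557
grasp_force: 25.0
```

```bash
cat >> h.py <<'E'
F=np.array([.471,-.387]);DX=np.array([.912,-.411]);DY=np.array([.411,.912])
def slot(x,y,z):
    p=F+x*DX+y*DY; print("slot",p.round(4)); to(p[0],p[1],z,-.423)
E
python3 -c "
from h import *
slot(-.01,-.065,.16)"
```

```text
slot [ 0.4352 -0.4422]
to [-18.73, 21.8, 0.53] twist -0.377 t 21.5 q [-0.38, 0.15, 1.93, 0.0, 1.05, 0.42]
```

Emit:
arm_command(plan="1 -18.7 21.8 0 -0.12;1 -18.7 21.8 0 -0.24;1 -18.7 21.8 0 -0.377;1 -18.7 21.8 0 -0.377;1 -18.7 21.8 0 -0.377;1 -18.7 21.8 0 -0.377;1 -18.7 21.8 0 -0.377;1 -18.7 21.8 0 -0.377;1 -18.7 21.8 0 -0.377;1 -18.7 21.8 0 -0.377;1 -18.7 21.8 0 -0.377;1 -18.7 21.8 0 -0.377")

```text
time_s: 22.5
ee_pos: [0.4322, -0.4392, 0.1587]
eef_rot: [[0.409, 0.912, -0.001], [0.912, -0.409, 0.001], [0.001, -0.001, -1.0]]
ft_force: [0.4, -0.5, -1.0]
grip_width: 0.0557
grasp_force: 25.0
```

```bash
python3 -c "
from h import *
slot(-.01,-.065,.034)"; python3 tins.py
```

```text
slot [ 0.4352 -0.4422]
to [-0.16, 0.4, 12.47] twist 0.001 t 22.5 q [-0.81, 0.42, 1.55, 0.0, 1.17, -0.39]
tin [363, 205, 19, 18, 251] [0.4916, -0.1583, 0.05] z.068: [0.4907, -0.1567, 0.068]
tin [345, 212, 18, 17, 245] [0.4715, -0.1043, 0.05] z.068: [0.4709, -0.1034, 0.068]
to [25.22, -13.42, -4.09] twist 0.379 t 22.6 q [-0.81, 0.42, 1.55, 0.0, 1.17, -0.39]
```

View pics/td.png

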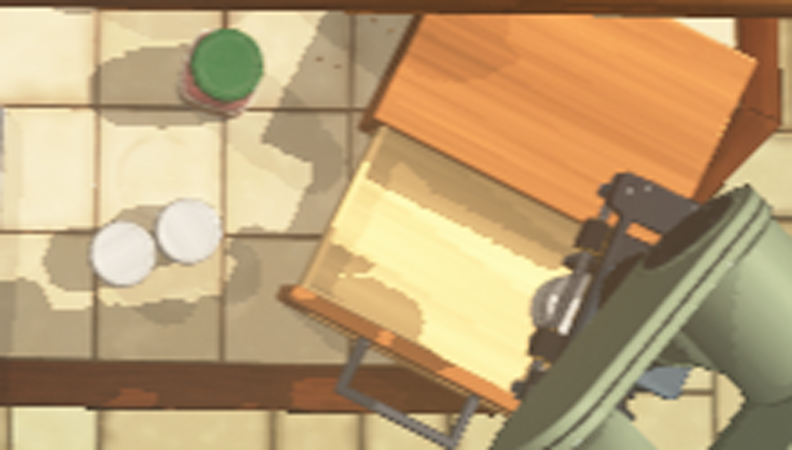

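All 14 views are used: the tin is held over the right end of the open drawer, around (555,300). Tins A and B are still at (123,253) and (188,231). From here I go by numbers.

Emit:
arm_command(plan="1 -0.2 0.4 4 0;1 -0.2 0.4 8 0;1 -0.2 0.4 10.5 0;1 -0.2 0.4 11.8 0;1 -0.2 0.4 12.3 0;1 -0.2 0.4 12.5 0;1 -0.2 0.4 12.5 0;0.2 -0.2 0.4 12.5 0;-0.2 -0.2 0.4 12.5 0;-0.5 -0.2 0.4 12.5 0;-0.5 -0.2 0.4 12.5 0;-0.5 -0.2 0.4 12.5 0;-0.5 -0.2 0.4 12.5 0;-0.5 -0.2 0.4 9 0;-0.5 -0.2 0.4 5 0;-0.5 -0.2 0.4 1 0;-0.5 -0.2 0.4 -3 0;-0.5 -0.2 0.4 -4 0")

```text
time_s: 24.05
ee_pos: [0.4373, -0.447, 0.2063]
eef_rot: [[0.411, 0.912, 0.009], [0.912, -0.411, -0.009], [-0.005, 0.012, -1.0]]
ft_force: [1.2, -0.4, 0.3]
grip_width: 0.0687
grasp_force: 0.0
```

```bash
python3 - <<'E'
from h import *
from tins import tins
tins()
to(.4912,-.1588,.2,.325)
E
```

```text
tin [363, 205, 19, 18, 251] [0.4915, -0.1585, 0.05] z.068: [0.4906, -0.1569, 0.068]
tin [345, 212, 18, 17, 245] [0.4715, -0.1043, 0.05] z.068: [0.4709, -0.1034, 0.068]
tin [461, 226, 17, 18, 246] [0.4347, -0.4486, 0.05] z.068: [0.4345, -0.4432, 0.068]
to [28.49, -6.91, 0.34] twist -0.748 t 24.1 q [-0.81, 0.4, 1.47, -0.0, 1.27, -0.39]
```

Emit:
arm_command(plan="-0.6 28.5 -6.9 0.3 -0.12;-0.6 28.5 -6.9 0.3 -0.24;-0.6 28.5 -6.9 0.3 -0.36;-0.6 28.5 -6.9 0.3 -0.48;-0.6 28.5 -6.9 0.3 -0.6;-0.6 28.5 -6.9 0.3 -0.748;-0.6 28.5 -6.9 0.3 -0.748;-0.6 28.5 -6.9 0.3 -0.748;-0.6 28.5 -6.9 0.3 -0.748;-0.6 28.5 -6.9 0.3 -0.748;-0.6 28.5 -6.9 0.3 -0.748;-0.6 28.5 -6.9 0.3 -0.748")

```text
time_s: 25.1
ee_pos: [0.4889, -0.1577, 0.1954]
eef_rot: [[-0.317, 0.948, -0.001], [0.948, 0.317, -0.0], [0.0, -0.001, -1.0]]
ft_force: [0.1, -1.1, -0.1]
grip_width: 0.073
grasp_force: 0.0
```

```bash
python3 - <<'E'
from h import *
to(.4912,-.1588,.015,.325)
E
```

```text
to [-0.19, 0.2, 18.04] twist -0.002 t 25.1 q [-0.33, 0.24, 1.73, -0.0, 1.17, -0.66]
```

Emit:
arm_command(plan="-0.6 -0.2 0.2 4 0;-0.6 -0.2 0.2 8 0;-0.6 -0.2 0.2 12 0;-0.6 -0.2 0.2 15.5 0;-0.6 -0.2 0.2 17.5 0;-0.6 -0.2 0.2 18 0;-0.6 -0.2 0.2 18 0;1 -0.2 0.2 18 0;1 -0.2 0.2 18 0;1 -0.2 0.2 18 0;1 -0.2 0.2 18 0;1 -0.2 0.2 18 0;1 -0.2 0.2 18 0;1 -0.2 0.2 14 0;1 -0.2 0.2 10 0;1 -0.2 0.2 6 0;1 -0.2 0.2 4 0;1 -0.2 0.2 4 0")

```text
time_s: 26.6
ee_pos: [0.4949, -0.1584, 0.1616]
eef_rot: [[-0.319, 0.948, 0.011], [0.948, 0.319, -0.004], [-0.007, 0.01, -1.0]]
ft_force: [0.4, 0.2, -1.2]
grip_width: 0.0558
grasp_force: 25.0
```

```bash
python3 -c "
from h import *
slot(-.01,0,.16)"
```

```text
slot [ 0.4619 -0.3829]
to [-20.21, -10.3, 0.2] twist 0.748 t 26.6 q [-0.33, 0.27, 1.78, 0.0, 1.08, -0.66]
```

Emit:
arm_command(plan="1 -20.2 -10.3 0 0.12;1 -20.2 -10.3 0 0.24;1 -20.2 -10.3 0 0.36;1 -20.2 -10.3 0 0.48;1 -20.2 -10.3 0 0.6;1 -20.2 -10.3 0 0.748;1 -20.2 -10.3 0 0.748;1 -20.2 -10.3 0 0.748;1 -20.2 -10.3 0 0.748;1 -20.2 -10.3 0 0.748;1 -20.2 -10.3 0 0.748;1 -20.2 -10.3 0 0.748")

```text
time_s: 27.6
ee_pos: [0.4589, -0.3807, 0.156]
eef_rot: [[0.409, 0.913, 0.0], [0.913, -0.409, 0.0], [0.0, -0.0, -1.0]]
ft_force: [0.8, -0.0, -1.3]
grip_width: 0.0554
grasp_force: 25.0
```

```bash
python3 -c "
from h import *
from tins import tins
slot(-.01,0,.034)
tins()"
```

```text
slot [ 0.4619 -0.3829]
to [-0.08, 0.36, 12.2] twist 0.002 t 27.6 q [-0.71, 0.39, 1.6, 0.0, 1.15, -0.29]
tin [345, 212, 18, 18, 243] [0.4712, -0.1023, 0.05] z.068: [0.4706, -0.1014, 0.068]
```

Emit:
arm_command(plan="1 -0.1 0.4 4 0;1 -0.1 0.4 8 0;1 -0.1 0.4 10.5 0;1 -0.1 0.4 11.6 0;1 -0.1 0.4 12.1 0;1 -0.1 0.4 12.25 0;1 -0.1 0.4 12.25 0;0.2 -0.1 0.4 12.25 0;-0.2 -0.1 0.4 12.25 0;-0.5 -0.1 0.4 12.25 0;-0.5 -0.1 0.4 12.25 0;-0.5 -0.1 0.4 12.25 0;-0.5 -0.1 0.4 12.25 0;-0.5 -0.1 0.4 9 0;-0.5 -0.1 0.4 5 0;-0.5 -0.1 0.4 1 0;-0.5 -0.1 0.4 -3 0;-0.5 -0.1 0.4 -4 0")

```text
time_s: 29.15
ee_pos: [0.4643, -0.3867, 0.203]
eef_rot: [[0.411, 0.912, 0.009], [0.912, -0.411, -0.008], [-0.004, 0.012, -1.0]]
ft_force: [1.1, -1.2, 0.8]
grip_width: 0.0685
grasp_force: 0.0
```

```bash
python3 - <<'E'
from h import *
from tins import tins
tins()
to(.4717,-.1024,.2,-.2)
E
```

```text
tin [345, 212, 18, 18, 246] [0.471, -0.1027, 0.05] z.068: [0.4704, -0.1018, 0.068]
tin [440, 216, 18, 18, 236] [0.464, -0.3872, 0.05] z.068: [0.4634, -0.3826, 0.068]
to [26.23, -10.98, 0.01] twist -0.223 t 29.2 q [-0.71, 0.37, 1.52, -0.0, 1.24, -0.29]
```

Emit:
arm_command(plan="-0.6 26.2 -11 0 -0.12;-0.6 26.2 -11 0 -0.223;-0.6 26.2 -11 0 -0.223;-0.6 26.2 -11 0 -0.223;-0.6 26.2 -11 0 -0.223;-0.6 26.2 -11 0 -0.223;-0.6 26.2 -11 0 -0.223;-0.6 26.2 -11 0 -0.223;-0.6 26.2 -11 0 -0.223;-0.6 26.2 -11 0 -0.223;-0.6 26.2 -11 0 -0.223;-0.6 26.2 -11 0 -0.223")

```text
time_s: 30.2
ee_pos: [0.469, -0.1016, 0.1954]
eef_rot: [[0.201, 0.98, -0.001], [0.98, -0.201, -0.0], [-0.0, -0.001, -1.0]]
ft_force: [0.1, 0.6, -0.6]
grip_width: 0.0728
grasp_force: 0.0
```

```bash
python3 - <<'E'
from h import *
from tins import tins
tins()
to(.4717,-.1024,.015,-.2)
E
```

```text
tin [440, 216, 18, 18, 246] [0.4625, -0.3884, 0.05] z.068: [0.462, -0.3838, 0.068]
tin [461, 225, 18, 18, 243] [0.438, -0.4501, 0.05] z.068: [0.4379, -0.4447, 0.068]
to [-0.03, 0.28, 18.06] twist -0.002 t 30.2 q [-0.24, 0.18, 1.8, -0.0, 1.16, -0.04]
```

Emit:
arm_command(plan="-0.6 0 0.3 4 0;-0.6 0 0.3 8 0;-0.6 0 0.3 12 0;-0.6 0 0.3 15.5 0;-0.6 0 0.3 17.5 0;-0.6 0 0.3 18 0;-0.6 0 0.3 18 0;1 0 0.3 18 0;1 0 0.3 18 0;1 0 0.3 18 0;1 0 0.3 18 0;1 0 0.3 18 0;1 0 0.3 18 0;1 0 0.3 14 0;1 0 0.3 10 0;1 0 0.3 6 0;1 0 0.3 4 0;1 0 0.3 4 0")

```text
time_s: 31.75
ee_pos: [0.4753, -0.1016, 0.1613]
eef_rot: [[0.199, 0.98, 0.011], [0.98, -0.199, -0.003], [-0.0, 0.012, -1.0]]
ft_force: [0.7, 0.3, -2.3]
grip_width: 0.0556
grasp_force: 25.0
```

```bash
python3 -c "
from h import *
slot(-.01,.066,.16)"
```

```text
slot [ 0.489  -0.3227]
to [-21.4, 5.74, 0.2] twist 0.223 t 31.8 q [-0.23, 0.22, 1.85, 0.0, 1.06, -0.03]
```

Emit:
arm_command(plan="1 -21.4 5.7 0 0.12;1 -21.4 5.7 0 0.223;1 -21.4 5.7 0 0.223;1 -21.4 5.7 0 0.223;1 -21.4 5.7 0 0.223;1 -21.4 5.7 0 0.223;1 -21.4 5.7 0 0.223;1 -21.4 5.7 0 0.223;1 -21.4 5.7 0 0.223;1 -21.4 5.7 0 0.223;1 -21.4 5.7 0 0.223")

```text
time_s: 32.67
ee_pos: [0.4854, -0.3205, 0.1559]
eef_rot: [[0.409, 0.913, -0.0], [0.913, -0.409, 0.001], [0.0, -0.001, -1.0]]
ft_force: [0.6, 0.4, -2.6]
grip_width: 0.0557
grasp_force: 25.0
```

```bash
python3 -c "
from h import *
from tins import tins
slot(-.01,.066,.034)
tins()"
```

```text
slot [ 0.489  -0.3227]
to [-0.06, 0.43, 12.19] twist 0.002 t 32.7 q [-0.6, 0.37, 1.64, 0.0, 1.13, -0.18]
```

Emit:
arm_command(plan="1 -0.1 0.4 4 0;1 -0.1 0.4 8 0;1 -0.1 0.4 10.5 0;1 -0.1 0.4 11.6 0;1 -0.1 0.4 12.1 0;1 -0.1 0.4 12.25 0;1 -0.1 0.4 12.25 0;0.2 -0.1 0.4 12.25 0;-0.2 -0.1 0.4 12.25 0;-0.5 -0.1 0.4 12.25 0;-0.5 -0.1 0.4 12.25 0;-0.5 -0.1 0.4 12.25 0;-0.5 -0.1 0.4 12.25 0;-0.5 -0.1 0.4 9 0;-0.5 -0.1 0.4 5 0;-0.5 -0.1 0.4 1 0;-0.5 -0.1 0.4 -3 0;-0.5 -0.1 0.4 -4 0")

```text
time_s: 34.22
ee_pos: [0.4912, -0.3266, 0.2029]
eef_rot: [[0.411, 0.912, 0.01], [0.912, -0.411, -0.007], [-0.002, 0.012, -1.0]]
ft_force: [0.9, 0.0, 0.1]
grip_width: 0.068
grasp_force: 0.0
```

```bash
python3 -c "
from h import *
to(.3,-.2,.2,-.423)"
```

```text
to [3.69, -22.64, 0.01] twist -0.0 t 34.2 q [-0.61, 0.34, 1.56, -0.0, 1.23, -0.18]
```

Emit:
arm_command(plan="1 10.3 -20.1 0 0;1 10.3 -20.1 0 0;1 10.3 -20.1 0 0;1 10.3 -20.1 0 0;1 10.3 -20.1 0 0;1 10.3 -20.1 0 0;1 10.3 -20.1 0 0;1 10.3 -20.1 0 0;1 10.3 -20.1 0 0")

```text
time_s: 34.97
ee_pos: [0.3486, -0.1489, 0.1961]
eef_rot: [[0.411, 0.912, 0.001], [0.912, -0.411, -0.001], [-0.0, 0.002, -1.0]]
ft_force: [0.4, -0.3, 0.5]
grip_width: 0.0115
grasp_force: 0.0
```

```bash
python3 - <<'E'
from h import *
s=snapshot("top");im=s["color"];hsv=cv2.cvtColor(im,cv2.COLOR_BGR2HSV)
m=((hsv[...,1]<40)&(hsv[...,2]>110)).astype(np.uint8);m[:165]=0;m[262:]=0;m[:,:322]=0;m[:,500:]=0
n,l,st,c=cv2.connectedComponentsWithStats(m)
for i in range(1,n):
    if st[i,4]>100:
        p=onz(s,*c[i],.068);d=p[:2]-F;print(st[i].tolist(),p.round(4),"drawer",(d@DX).round(4),(d@DY).round(4))
# handle: gray bar pixels, near expected
g=((hsv[...,2]<110)&(hsv[...,1]<70)).astype(np.uint8)
for P in ((.3423,-.3313),(.3623,-.2823)):print("bar exp px",np.round(proj(s,(*P,.068)),1))
n,l,st,c=cv2.connectedComponentsWithStats(g)
for i in range(1,n):
    if 20<st[i,4]<400 and 400<c[i][0]<470 and c[i][1]>230:print("gray",st[i].tolist(),c[i])
to(.3423,-.3313,.2,-.423)
# scene-view check of tins
s2=snapshot("scene");h2=cv2.cvtColor(s2["color"],cv2.COLOR_BGR2HSV);m=((h2[...,1]<45)&(h2[...,2]>130)).astype(np.uint8)
for y in(-.065,0,.066):
    p=F-.01*DX+y*DY;print("exp scene",np.round(proj(s2,(*p,.068))))
n,l,st,c=cv2.connectedComponentsWithStats(m)
for i in range(1,n):
    if st[i,4]>80 and 330<c[i][0]<460 and 230<c[i][1]<400:print("scene",st[i].tolist(),c[i].round(1))
E
```

```text
[420, 207, 18, 18, 251] [ 0.4878 -0.3242  0.068 ] drawer -0.0105 0.0641
[441, 215, 17, 18, 247] [ 0.4656 -0.385   0.068 ] drawer -0.0058 -0.0004
[462, 223, 17, 18, 245] [ 0.4418 -0.4462  0.068 ] drawer -0.0023 -0.0659
bar exp px [430.8 265.2]
bar exp px [414.1 258. ]
gray [415, 241, 9, 18, 23] [418.52173913 249.2173913 ]
to [-16.88, 6.9, -0.39] twist -0.0 t 35.0 q [-0.43, 0.02, 1.99, -0.0, 1.13, -0.01]
exp scene [401. 317.]
exp scene [392. 294.]
exp scene [383. 272.]
scene [333, 218, 40, 36, 769] [351.5 234.9]
scene [377, 226, 40, 17, 290] [401.7 234.5]
scene [358, 254, 15, 12, 91] [365.5 260. ]
scene [374, 265, 44, 74, 1556] [395.2 301.4]
```

All three tins are in the drawer: sizes are right for upright tins, at drawer x −2 to −10 mm and y −66, 0 and 64 mm. Now I'll push the drawer shut with closed fingers against the bar.

```bash
python3 -c "
from h import *
to(.3006,-.3125,.049,-.423)"
```

```text
to [-16.87, 2.33, 14.69] twist -0.001 t 35.1 q [-0.43, 0.02, 1.99, -0.0, 1.13, -0.01]
```

Emit:
arm_command(plan="1 -17 2.3 0 0;1 -17 2.3 0 0;1 -17 2.3 0 0;1 -17 2.3 0 0;1 -17 2.3 0 0;1 -17 2.3 0 0;1 -17 2.3 4 0;1 -17 2.3 8 0;1 -17 2.3 12 0;1 -17 2.3 14.7 0;1 -17 2.3 14.7 0;1 -17 2.3 14.7 0")

```text
time_s: 36.07
ee_pos: [0.2988, -0.3114, 0.0482]
eef_rot: [[0.41, 0.912, -0.002], [0.912, -0.41, 0.003], [0.002, -0.003, -1.0]]
ft_force: [-0.2, 0.3, 1.1]
grip_width: 0.0003
grasp_force: 0.0
```

```bash
python3 -c "
from h import *
print(get_obs()['ee_pos'],get_obs()['ft_force'])
to(.4615,-.3851,.049,-.423)"
```

```text
[ 0.29882796 -0.31140414  0.04820333] [-0.24179165  0.33419854  1.09614917]
to [-0.06, 17.86, -0.14] twist 0.001 t 36.1 q [-0.83, 0.29, 2.11, 0.0, 0.75, -0.41]
```

Emit:
arm_command(plan="1 0 0.7 -0.1 0;1 0 1.4 -0.1 0;1 0 2 -0.1 0;1 0 2.5 -0.1 0;1 0 3 -0.1 0;1 0 3.5 -0.1 0;1 0 4 -0.1 0;1 0 4.6 -0.1 0;1 0 5.2 -0.1 0;1 0 5.8 -0.1 0;1 0 6.4 -0.1 0;1 0 7 -0.1 0;1 0 7.6 -0.1 0;1 0 8.2 -0.1 0;1 0 8.8 -0.1 0;1 0 9.4 -0.1 0;1 0 10 -0.1 0;1 0 10.6 -0.1 0;1 0 11 -0.1 0;1 0 11.2 -0.1 0")

```text
time_s: 37.73
ee_pos: [0.4018, -0.3588, 0.0499]
eef_rot: [[0.41, 0.912, 0.001], [0.912, -0.41, -0.0], [0.0, 0.001, -1.0]]
ft_force: [-2.9, 0.5, -0.4]
grip_width: 0.0001
grasp_force: 1.0
```

Emit:
arm_command(plan="1 0 0.5 0 0;1 0 1 0 0;1 0 1.5 0 0;1 0 2 0 0;1 0 2.5 0 0;1 0 3 0 0;1 0 3.5 0 0;1 0 4 0 0;1 0 4.5 0 0;1 0 5 0 0;1 0 5.4 0 0;1 0 5.7 0 0;1 0 5.9 0 0;1 0 5.9 0 0")

```text
time_s: 38.9
ee_pos: [0.4556, -0.383, 0.0499]
eef_rot: [[0.411, 0.912, 0.001], [0.912, -0.411, -0.0], [0.0, 0.001, -1.0]]
ft_force: [-0.0, -0.1, -0.5]
grip_width: 0.0
grasp_force: 0.1
```

Emit:
arm_command(plan="1 0 0.2 0 0;1 0 0.4 0 0;1 0 0.6 0 0;1 0 0.8 0 0;1 0 0.8 0 0")

```text
time_s: 39.32
ee_pos: [0.4626, -0.3863, 0.0499]
eef_rot: [[0.411, 0.912, 0.001], [0.912, -0.411, -0.0], [0.0, 0.001, -1.0]]
ft_force: [-0.5, -0.9, -0.2]
grip_width: 0.0006
grasp_force: 0.4
```

Emit:
arm_command(plan="1 0 0.2 0 0;1 0 0.4 0 0;1 0 0.6 0 0;1 0 0.8 0 0;1 0 0.8 0 0")

```text
time_s: 39.73
ee_pos: [0.4639, -0.3869, 0.0498]
eef_rot: [[0.41, 0.912, -0.012], [0.912, -0.41, 0.006], [0.001, -0.013, -1.0]]
ft_force: [-15.8, 3.8, 10.8]
grip_width: 0.0005
grasp_force: 8.3
```

```bash
python3 - <<'E'
from h import *
o=get_obs();d=(o["ee_pos"][:2]-np.array([.3416,-.331]))@DX;print("TCP past stop-bar",d,o["ft_force"])
E
```

```text
TCP past stop-bar 0.1344566909484044 [-15.75057343   3.84014031  10.76517082]
```

The drawer is now against its shut stop. I'll retreat and verify everything.

Emit:
arm_command(plan="1 0 -1 0 0;1 0 -3 0 0;1 0 -6 0 0;1 0 -8 0 0;1 0 -8 -4 0;1 0 -8 -8 0;1 0 -8 -12 0;1 0 -8 -16 0;1 6 -14 -16 0;1 6 -14 -16 0;1 6 -14 -16 0;1 6 -14 -16 0")

```text
time_s: 40.73
ee_pos: [0.3662, -0.2757, 0.2105]
eef_rot: [[0.409, 0.913, 0.002], [0.913, -0.409, -0.001], [0.0, 0.003, -1.0]]
ft_force: [0.2, 0.5, -0.0]
grip_width: 0.0002
grasp_force: 0.0
```

```bash
python3 - <<'E'
from h import *
print(get_obs()["ee_pos"],get_obs()["ft_force"])
s=snapshot("top");im=s["color"];hsv=cv2.cvtColor(im,cv2.COLOR_BGR2HSV)
# handle pixels: dark gray near the cabinet
P=np.array([.3416,-.331])+.15*DX;y=DY
print("exp bar px",np.round(proj(s,(*P,.068)),1))
m=((hsv[...,1]<70)&(hsv[...,2]<150)).astype(np.uint8);m2=np.zeros_like(m);m2[195:240,425:480]=m[195:240,425:480]
n,l,st,c=cv2.connectedComponentsWithStats(m2)
for i in range(1,n):
    if st[i,4]>8:
        yy,xx=np.where(l==i);e=[onz(s,a,b,.068)[:2] for a,b in zip(xx,yy)];q=(np.array(e)-P)
        print(st[i].tolist(),"x' min/med",(q@DX).min().round(4),np.median(q@DX).round(4),"y'",(q@DY).min().round(4),(q@DY).max().round(4))
g=((hsv[...,0]>50)&(hsv[...,0]<85)&(hsv[...,1]>90)).astype(np.uint8);g[:155]=0;g[200:]=0;g[:,:350]=0;g[:,420:]=0
n,l,st,c=cv2.connectedComponentsWithStats(g);i=1+np.argmax(st[1:,4]);print("jar",c[i].round(1))
m=((hsv[...,1]<60)&(hsv[...,2]>120)).astype(np.uint8);m[:165]=0;m[254:]=0;m[:,:145]=0;m[:,318:]=0
m=cv2.morphologyEx(m,cv2.MORPH_OPEN,np.ones((21,21),np.uint8));yy,xx=np.where(m)
print("lid box",xx.min(),xx.max(),yy.min(),yy.max())
E
```

```text
[ 0.36621691 -0.27571762  0.2105453 ] [ 0.15713579  0.54206296 -0.04140611]
exp bar px [451.7 219.1]
[436, 199, 39, 30, 210] x' min/med -0.0059 0.0031 y' -0.0577 0.0529
[425, 223, 35, 17, 373] x' min/med -0.0869 -0.048 y' -0.0421 0.0574
jar [382.5 167.1]
lid box 152 226 179 248
```

```bash
python3 -c "
from plant import *
print(close_job())"
```

```text
the job is handed in; nothing more can be done
None
```

I handed the job in at about 41 s. The lid is on the pan, and the lid's centre is about 5 mm from the left ring's centre. All three tins stand in the drawer, which is shut against its stop, and the jam jar has not moved. The tins were last seen upright just before the drawer was closed, and the judge returned no verdict.

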